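Pull a floating fixture plate into line with a tapered pin

TASK

The plate on the small fixture floats loose, out of line with the bored block hidden under it. Take the tapered alignment pin out of its stand, find the lower hole through the plate's hole by feel and drive the pin down through both, so that it pulls the plate into line, until its collar lies flush on the plate; then let go and leave it standing there. Work gently: nothing is to be pressed with more than about 4 kg of force, move the plate only with the pin and not with the gripper, and leave the small parts lying nearby alone.

Things in the scene. Friction and masses are not known exactly. Their poses are not given: they have to be found in the camera images.
- pin_grip (a point): tapered alignment pin, plain steel, upright at the start, about 140 g; this point is the middle of its round dark grip (20 mm diameter, 48 mm tall), on the pin's axis; z axis up the pin. Below the grip: a collar 32 mm in diameter, 6 mm thick, its underside 30 mm below this point. The pin's tip is 76 mm below this point
- pin_collar (a point): the same pin: centre of the underside of its collar, z axis up the pin. From here down: 14 mm of straight shank, 12 mm diameter, then an even taper over 31 mm to a tip of 5 mm diameter, slightly rounded, 46 mm below this point
- plate_hole (a point): centre of the hole in the floating plate, level with its upper face, 53 mm above the bench. The hole is round, 14 mm diameter, 8 mm deep, with a 1 mm chamfer
- riser: fixed hollow steel block, 100 x 70 x 45 mm, under the plate; origin: centre of its underside. In its pocket, hidden by the plate, a bored block (top 45 mm above the bench, through hole 14 mm diameter, 1 mm chamfer) is clamped fast. At the start its hole's axis is 6 to 9 mm off the plate hole's axis, in a direction not told: straight down, the tip lands on the block's flat top or the hole's rim
- float_plate: floating aluminium plate, 98 x 68 x 8 mm, lying level on the riser under two screws with washers (37 mm either side of the hole along the plate's long axis, 8 mm high). It slides up to 11 mm either way in any level direction, also when pushed by the pin in its hole, but cannot lift or turn; 2 to 3 N moves it and it stays where left. Origin on the hole's axis at bench level
- pin_stand: black plastic tool stand fixed to the bench, 64 x 64 mm (foot 84 x 64 mm), 52 mm tall; origin at the centre of its underside. The pin hangs upright in its central hole (18 mm diameter), the collar resting on the stand's top
- near_tip: black rubber clamp tip, 23 mm wide, 26 mm tall, a bystander; origin at its underside
- near_block: small steel block with two holes, 20 x 32 x 16 mm, a bystander; origin at its underside
- near_connector: beige plastic connector housing, 16 x 39 x 17 mm, a bystander; origin at its underside
Not all that is in view belongs to the job. Leave any blue or pink look-alike of the part that bears pin_grip alone.

How it is judged (in metres and radians):
On the way:
1. the pin is lifted clear out of its stand (height (world z) of pin_collar above 0.1 m), for 0.1 s.
At the end, for the whole second after the job is handed in: The pin stands released and at rest through the plate and the block under it: collar within 2 mm of flush with the plate's upper face, its axis within 3 mm of the hole's centre, upright within 4 degrees (z of pin_collar in the frame of plate_hole between -0.003 and 0.002 m and horizontal distance between pin_collar and plate_hole below 0.003 m and angle between pin_collar's own z axis and vertical below 0.07 rad and linear speed of float_plate below 0.01 m/s); the robot touches nothing.
It fails at once if the pin presses on the fixture (plate, riser or block in it) with more than 40 N (contact force between pin and riser above 40 N).
It fails at once if the gripper or arm pushes the fixture or its plate with more than 3 N (contact force between any of the fingers, the arm and riser above 3 N).
It fails at once if a bystander part is moved by more than 20 mm (distance of any of near_tip, near_block, near_connector from where it was at the start of the episode above 0.02 m).
It also fails if it takes over 70 s, if anything falls off the work surface, if the arm or the gripper's body presses on something with over 40 N, if the wrist force passes 120 N, or if a joint passes its speed limit or range.

ROBOT

A 6-joint arm with a two-finger parallel gripper is mounted at the origin on a cart in front of the work surface, level with it; the furniture and walls round the work are solid. World frame = base frame: x ahead of the robot, y to its left, z up, the work surface at z = 0. Lengths are in mm, angles in rad, forces in N, time in s.
With the tool pointing down it reaches from about 400 to 925 mm from the base axis. Payload 12.5 kg.
Tool frame: the origin (TCP) lies between the finger pads; the fingertips stand 25 mm ahead of it and the grasp point (between the pads) lies 6 mm ahead of it; z points along the fingers, y is the line along which they close (so a half turn about z gives the same grasp; the last joint's range is limited). The gripper opens to 95 mm and grips with 3 to 60 N. Pads are 20 mm wide; open, the fingers measure 119 mm over their backs; the gripper's body (75 mm by 180 mm) begins 59 mm behind the grasp point.
Start: joints at [1.084, 0.491, 1.559, -0, 1.092, -0.106], TCP at [232.273, 580.252, 239.661] pointing down, gripper open.
Joint ranges: [-3.1, 3.1], [-0.84, 2.19], [0.05, 2.79], [-1.13, 4.28], [0.06, 2.93], [-2.69, 2.69]. Speed limits (rad/s): [2.22, 2.22, 2.79, 3.14, 3.14, 3.14].

INTERFACE

Orientations are given as [roll, pitch, yaw] about the fixed x, y, z axes, in that order (R = Rz(yaw) Ry(pitch) Rx(roll)).
In Python, from cell import state, read_camera, job_done, cut_out gives the robot as it stands. The module is installed in compiled form; this text tells all that it offers.
- The arm moves only by the tool jog_arm, never from a script. Its argument "motion" is a list of rows, each a list of 2 entries, a list of its own where there are three numbers: the shift along the tool's x, y, z in mm, then the turn about the tool's z in rad. A call has 1 to 5 rows; each row is the pose to reach, as a shift and turn from the pose commanded when the call began, along the tool's axes at that moment; what a row does not reach only later rows make up. A row lasts 1/10 s, in which the tool goes at most 50 mm and 8.59 degrees, less where a joint would pass 70% of its speed; a pose out of reach is approached as far as the arm can. A call with a gripper value outside its range is refused whole. "grip" is the closure, from 0 (fully open) to 1 (shut), set as the call begins (left out, the last holds). The fingers move at their own pace and stop on an object; the grip force is fixed at half the most. Time passes only in rows, so rows that repeat a pose let the fingers close. It gives the time, the measured TCP pose, the force, the opening and the grip force at its end, in the units of the state.
- state(): the state, without advancing time (a new reading comes with each control period).
- read_camera(name): name is "scene" or "top" or "wrist"; returns a dict with "img" (400x640x3 uint8, blue, green, red), "vertical_fov" (degrees; the focal length in pixels is half the picture's height over the tangent of half this angle, whatever the lens; pixels are square), "cx", "cy" (the principal point, pixels), "extrinsics" (4x4, takes a point from camera to world coordinates). Camera axes: x right, y up, looking along -z (the intrinsics and any distortion apply to the point x, -y, -z); pixel columns grow to the right and rows downward; lengths in mm; the calibration is good to about 2 mm. The wrist camera is an equidistant fisheye: a pixel r from the principal point sees the ray r / f radians off the axis. A picture is of the moment at which its call begins. There is no depth.
- job_done(): hands the job in; it is judged then, once.
Trained networks look in a picture, given as the dict that the camera call returned (one of the last four; its "shot" number tells which), for a name from the list of things; names that differ only in an ending like _2 or _b are one class to them, and where a whole thing is asked for, a point or a joint stands for the part that bears it (a point fixed in the world has none). Each returns a list of dicts, best first, with "p" (0 to 1); they miss things now and then, are a little off and sometimes report something else, mostly with a low value. They report only what shows in the picture. A call takes as long as a camera call. They do not tell look-alikes from the thing itself.
- cut_out(name, picture): "region" (400x640 bool, what is visible of it) and "box" ([left, top, right, bottom] in pixels, round what is visible of it).
The state is a dict: "t": time; "joints": joint angles; "qvel": joint speeds; "tau": joint torques, N m; "eef_pos": TCP position; "tcp_rot": TCP orientation; "ft_force": force on the tool from outside, world axes, zero at the start; "moment": the same for the moment, N m; "opening": opening from 0.0 (shut) to 1.0 (fully open); "grip_force": force on a finger pad.
Only numpy, scipy, OpenCV 4.12 (cv2) and the standard library are available. Lean on these libraries where they do the work, as an engineer would, in place of code of your own. Each camera call takes 0.05 s, during which the arm holds its last target. There are 200 camera calls.

## Working session

There is one attempt and no reset: what is moved stays moved. The work goes in short steps, Python scripts to look and compute and a tool call to move; the robot and the scene stay as the last step left them, time stands still between calls to the robot, and variables do not carry over. Pictures are saved under pics/ and viewed, at most 10 in all, crops included, and the job is handed in when it is done.

Besides the shell and the picture viewer there is one more tool, called by a JSON object that holds its "method" and its "body", one argument or row to a line. jog_arm: Moves the arm, as the interface text tells. Its arguments: {"type":"object","properties":{"motion":{"type":"array"},"grip":{"type":"number"}},"required":["motion"]}

```bash
mkdir -p pics; cat > h.py <<'E'
import numpy as np, cv2
from cell import state, read_camera, job_done, cut_out
def foc(p): return 200/np.tan(np.radians(p["vertical_fov"])/2)
def ray(p,u,v,fish=False):
    f=foc(p); x=np.array([u-p["cx"],v-p["cy"]],float)
    if fish:
        r=np.hypot(*x)+1e-9; d=np.array([*(x/r*np.sin(r/f)),np.cos(r/f)])
    else: d=np.array([x[0]/f,x[1]/f,1])
    E=np.array(p["extrinsics"]); return E[:3,3],E[:3,:3]@np.array([d[0],-d[1],-d[2]])
def at(p,u,v,z,fish=False):
    o,d=ray(p,u,v,fish); return o+d*(z-o[2])/d[2]
def proj(p,X,fish=False):
    E=np.array(p["extrinsics"]); c=E[:3,:3].T@(np.array(X)-E[:3,3]); x=np.array([c[0],-c[1],-c[2]]); f=foc(p)
    if fish:
        r=np.hypot(x[0],x[1])+1e-9; k=f*np.arctan2(r,x[2])/r
    else: k=f/x[2]
    return p["cx"]+k*x[0],p["cy"]+k*x[1]
E
cat > a.py <<'E'
from h import *
s=state(); print({k:np.round(v,3) for k,v in s.items()})
for c in ["top","scene","wrist"]:
    p=read_camera(c); cv2.imwrite(f"pics/{c}0.png",p["img"]); print(c,p["vertical_fov"],np.round(p["extrinsics"],3).tolist())
    for n in ["pin_grip","float_plate","riser","pin_stand","near_tip","near_block","near_connector"]:
        print(n,[(round(d["p"],2),d["box"]) for d in cut_out(n,p)][:3])
E
python3 a.py
```

```text
{'t': np.float64(0.0), 'joints': array([ 1.084,  0.492,  1.559, -0.   ,  1.092, -0.106]), 'qvel': array([-0.   ,  0.001,  0.   ,  0.001, -0.001,  0.   ]), 'tau': array([ 2.0000e-03, -6.1265e+01, -2.5818e+01,  6.9000e-02,  4.8000e-02,
       -0.0000e+00]), 'eef_pos': array([232.175, 580.049, 239.057]), 'tcp_rot': array([-3.14 , -0.   ,  2.761]), 'ft_force': array([ 0.54 ,  0.491, -0.296]), 'moment': array([ 0.041, -0.032, -0.023]), 'grip_force': np.float64(0.0), 'opening': np.float64(0.997)}
top 50.2366916668163 [[0.012, 0.996, -0.091, 460.703], [-1.0, 0.014, 0.022, 126.166], [0.023, 0.09, 0.996, 970.811], [0.0, 0.0, 0.0, 1.0]]
pin_grip [(0.77, [277.7, 143.7, 296.9, 159.9]), (0.63, [220.9, 190.7, 233.0, 207.5]), (0.53, [177.6, 192.6, 197.8, 208.0])]
float_plate [(0.66, [378.3, 157.8, 423.2, 212.4]), (0.24, [215.5, 134.5, 260.1, 185.1])]
riser [(0.72, [373.7, 158.1, 422.2, 212.4])]
pin_stand [(0.62, [216.4, 136.5, 260.9, 181.1])]
near_tip [(0.3, [382.9, 163.2, 419.5, 212.9])]
near_block [(0.69, [196.3, 139.7, 210.7, 154.2])]
near_connector []
scene 49.9584907657132 [[-0.976, -0.151, 0.154, 692.535], [0.216, -0.693, 0.688, 789.144], [0.003, 0.705, 0.709, 746.948], [0.0, 0.0, 0.0, 1.0]]
pin_grip [(0.93, [353.9, 311.1, 376.5, 361.3]), (0.83, [286.8, 243.5, 304.0, 275.0]), (0.81, [307.4, 265.8, 344.0, 283.3])]
float_plate [(0.86, [273.5, 144.1, 310.9, 161.3])]
riser [(0.68, [270.0, 143.8, 313.3, 176.1]), (0.44, [270.7, 141.9, 307.4, 163.0])]
pin_stand [(0.59, [269.3, 250.0, 314.2, 297.2]), (0.55, [272.0, 306.4, 296.0, 326.8]), (0.37, [286.7, 243.8, 303.7, 272.6])]
near_tip []
near_block []
near_connector [(0.6, [273.2, 306.9, 294.0, 329.5])]
wrist 65.70646984690485 [[0.371, -0.892, -0.256, 159.434], [0.928, 0.357, 0.103, 610.075], [-0.0, -0.276, 0.961, 383.886], [0.0, 0.0, 0.0, 1.0]]
pin_grip []
float_plate []
riser []
pin_stand []
near_tip []
near_block []
near_connector []
```

```bash
python3 - <<'E'
import cv2,numpy as np
a=cv2.imread("pics/top0.png")[110:260,150:450]; b=cv2.imread("pics/scene0.png")[110:390,230:430]
cv2.imwrite("pics/t1.png",cv2.resize(a,(800,400),interpolation=cv2.INTER_CUBIC))
cv2.imwrite("pics/s1.png",cv2.resize(b,(420,588),interpolation=cv2.INTER_CUBIC))
E
```

```text
(no output)
```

View pics/t1.png

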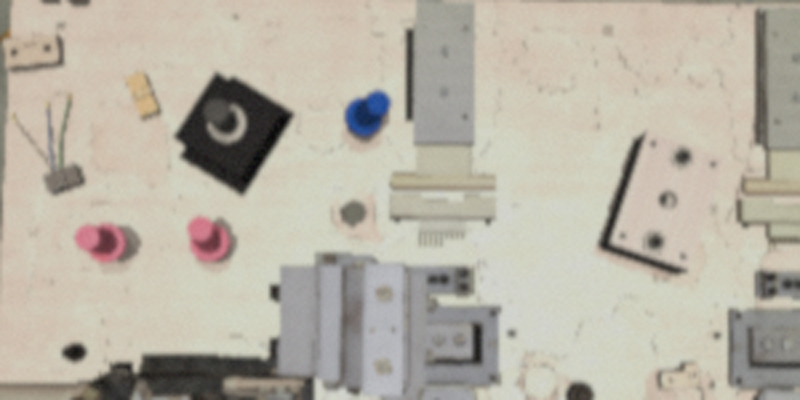

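View pics/s1.png

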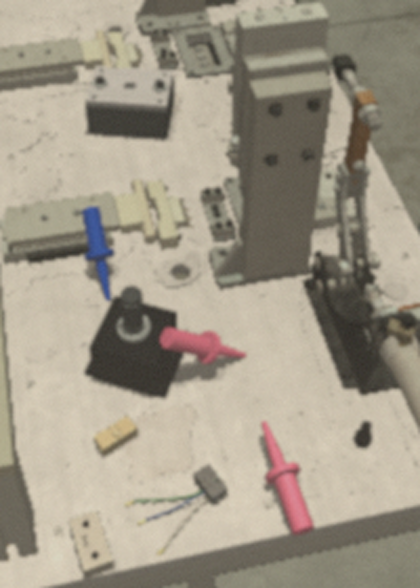

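The top view shows the pin in the black stand (crop ~(222,118)), the plate at right with its hole at crop (668,199) and screws at (682,157) and (655,241). Two pink look-alikes and a blue one lie nearby. A tall grey column stands between the stand and the plate, on the near side.

```bash
python3 - <<'E'
from h import *
p=read_camera("top"); q=read_camera("scene")
T=lambda u,v,z: np.round(at(p,150+u*.375,110+v*.375,z)[:2],1)
S=lambda u,v,z: np.round(at(q,230+u/2.1,110+v/2.1,z)[:2],1)
print("collar",T(226,122,58),S(133,325,58)); print("griptop",T(216,108,106),S(132,295,106))
print("stand",T(235,133,52)); print("hole",T(668,199,53),S(130,87,53)); print("screws",T(682,157,61),T(655,241,61))
print("col base",T(280,260,0),T(500,390,0)); print("column in scene base",S(215,280,0),S(305,265,0)); 
print("rail",T(415,0,30),T(495,220,30),"blue",T(368,115,20),"pink",T(208,240,20),T(100,240,20))
b=S(255,275,0)
for z in range(50,450,50): print(z,np.round(proj(q,[*S(260,275,0),z])),end=" ")
print(230+280/2.1,110+15/2.1)
E
```

```text
collar [637.3 283.7] [636.4 284.8]
griptop [638.8 283.4] [635.6 287.2]
stand [629.5 277.2]
hole [580.4 -76.7] [579.  -71.3]
screws [614.  -86.6] [545.1 -64.2]
col base [530.  244.4] [422.1  55.7]
column in scene base [536.7 203.1] [437.1 203.7]
rail [750.  132.3] [563.7  63.1] blue [652.6 170.8] pink [544.5 302.3] [543.3 392. ]
50 [355. 226.] 100 [357. 210.] 150 [358. 193.] 200 [360. 174.] 250 [361. 154.] 300 [363. 131.] 350 [366. 107.] 400 [368.  80.] 363.3333333333333 117.14285714285714
```

{"method": "jog_arm", "body": {
  "motion": [
    [[-48,-12,0],0],
    [[-96,-25,0],0],
    [[-144,-37,0],0],
    [[-192,-49,0],0],
    [[-240,-61,0],0]
  ],
  "grip": 0
}}

```text
t: 1.8
eef_pos: [433.8, 433.1, 239.8]
tcp_rot: [3.141, 0.0, 2.761]
ft_force: [0.5, 1.4, 0.7]
opening: 1.002
grip_force: 0.0
```

{"method": "jog_arm", "body": {
  "motion": [
    [[-48,-12,0],-0.08],
    [[-96,-25,0],-0.16],
    [[-144,-37,0],-0.24],
    [[-192,-49,0],-0.32],
    [[-240,-61,0],-0.38]
  ]
}}

```text
t: 2.3
eef_pos: [634.1, 287.1, 239.7]
tcp_rot: [3.141, 0.0, -3.139]
ft_force: [0.5, 1.2, -0.5]
opening: 0.999
grip_force: 0.0
```

```bash
cat > b.py <<'E'
from h import *
import sys
s=state(); print({k:np.round(s[k],3) for k in ["t","eef_pos","tcp_rot","ft_force","joints"]})
p=read_camera("wrist"); cv2.imwrite("pics/w_%s.png"%sys.argv[1],p["img"])
for n in ["pin_grip","float_plate","riser","pin_stand"]:
    for d in cut_out(n,p)[:3]: print(n,round(d["p"],2),d["box"])
import pickle; pickle.dump({k:p[k] for k in p},open("w.pkl","wb"))
print(proj(p,[637,284,106],True),proj(p,[637,284,58],True))
E
python3 b.py 1
```

```text
{'t': np.float64(2.3), 'eef_pos': array([634.053, 287.072, 239.731]), 'tcp_rot': array([ 3.141,  0.   , -3.139]), 'ft_force': array([ 0.538,  1.175, -0.472]), 'joints': array([ 0.33 ,  0.595,  1.365,  0.   ,  1.181, -1.243])}
pin_grip 0.9 [182.2, 185.9, 262.3, 214.3]
pin_grip 0.66 [307.2, 174.0, 334.8, 211.2]
pin_grip 0.58 [365.5, 86.4, 390.2, 173.1]
float_plate 0.7 [49.4, 114.6, 88.9, 190.7]
riser 0.7 [51.2, 112.0, 107.3, 190.0]
pin_stand 0.81 [282.6, 136.7, 362.1, 228.1]
(np.float64(318.76017332567125), np.float64(202.20619386015179)) (np.float64(319.349516283842), np.float64(189.77034209383842))
```

```bash
python3 - <<'E'
import cv2
b=cv2.imread("pics/w_1.png")
a=cv2.resize(b[120:260,260:400],(560,560),interpolation=cv2.INTER_CUBIC)
cv2.imwrite("pics/w1z.png",a)
E
```

```text
(no output)
```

View pics/w1z.png

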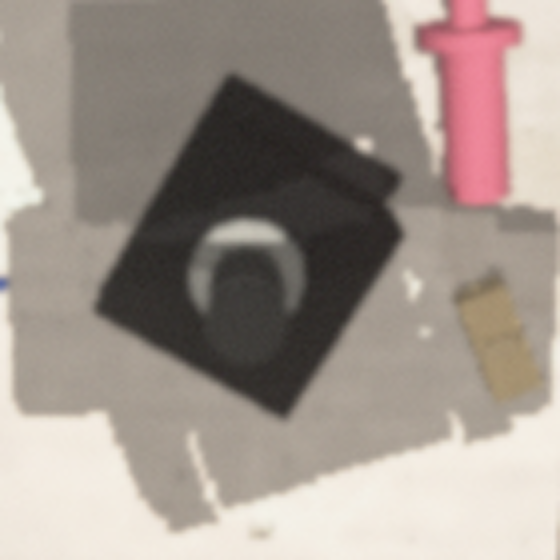

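The stand is centred, with the collar ring at about crop (246,276) and the grip's top at (245,326). The pin is right under the gripper.

```bash
python3 - <<'E'
from h import *
import pickle
p=pickle.load(open("w.pkl","rb"))
print(at(p,321.5,189,58,True),at(p,321.2,201.5,106,True))
E
```

```text
[636.13401509 286.3313705   58.        ] [636.30667757 286.28120123 106.        ]
```

{"method": "jog_arm", "body": {
  "motion": [
    [[-2,-1,45],0],
    [[-2,-1,90],0],
    [[-2,-1,120],0],
    [[-2,-1,140],0],
    [[-2,-1,148],0]
  ],
  "grip": 0
}}

```text
t: 3.05
eef_pos: [632.8, 288.6, 89.8]
tcp_rot: [-3.141, -0.003, -3.141]
ft_force: [0.0, 0.3, 0.8]
opening: 0.996
grip_force: 0.0
```

{"method": "jog_arm", "body": {
  "motion": [
    [[0,0,0],0],
    [[0,0,0],0],
    [[0,0,0],0],
    [[0,0,0],0],
    [[0,0,0],0]
  ],
  "grip": 1
}}

```text
t: 3.55
eef_pos: [634.7, 287.7, 92.4]
tcp_rot: [3.141, 0.001, 3.141]
ft_force: [0.1, -0.8, 0.4]
opening: 0.635
grip_force: 0.0
```

{"method": "jog_arm", "body": {
  "motion": [
    [[0,0,0],0],
    [[0,0,0],0],
    [[0,0,0],0],
    [[0,0,0],0],
    [[0,0,0],0]
  ]
}}

```text
t: 4.05
eef_pos: [634.6, 287.5, 91.7]
tcp_rot: [-3.142, -0.0, 3.141]
ft_force: [0.7, -0.8, 0.1]
opening: 0.215
grip_force: 0.4
```

{"method": "jog_arm", "body": {
  "motion": [
    [[-1.5,-1,0],0],
    [[-1.5,-1,0],0],
    [[-1.5,-1,0],0],
    [[-1.5,-1,0],0],
    [[-1.5,-1,0],0]
  ]
}}

```text
t: 4.55
eef_pos: [636.1, 286.6, 91.6]
tcp_rot: [3.142, 0.0, 3.141]
ft_force: [0.1, -0.3, -0.1]
opening: 0.205
grip_force: 30.0
```

{"method": "jog_arm", "body": {
  "motion": [
    [[0,0,0],0],
    [[0,0,-10],0],
    [[0,0,-30],0],
    [[0,0,-70],0],
    [[0,0,-110],0]
  ]
}}

```text
t: 5.05
eef_pos: [635.6, 286.6, 203.0]
tcp_rot: [-3.141, -0.001, 3.141]
ft_force: [1.0, -0.5, -1.9]
opening: 0.206
grip_force: 30.0
```

{"method": "jog_arm", "body": {
  "motion": [
    [[-5,-20,-35],0],
    [[-15,-60,-55],0],
    [[-20,-105,-70],0],
    [[-25,-150,-75],0],
    [[-25,-195,-75],0]
  ]
}}

```text
t: 5.55
eef_pos: [661.1, 90.0, 278.5]
tcp_rot: [3.141, 0.002, 3.141]
ft_force: [0.9, -0.1, -1.3]
opening: 0.209
grip_force: 30.0
```

{"method": "jog_arm", "body": {
  "motion": [
    [[0,-45,0],0],
    [[10,-85,0],0],
    [[35,-120,10],0],
    [[65,-150,30],0],
    [[80,-165,55],0]
  ]
}}

```text
t: 6.05
eef_pos: [579.0, -75.4, 222.6]
tcp_rot: [-3.141, 0.002, 3.139]
ft_force: [0.2, -0.6, -1.4]
opening: 0.207
grip_force: 30.0
```

```bash
python3 b.py 2; python3 - <<'E'
from h import *
p=read_camera("top"); cv2.imwrite("pics/top2.png",p["img"])
q=read_camera("scene"); cv2.imwrite("pics/scene2.png",q["img"])
for c in (p,q):
  for n in ["float_plate","pin_grip"]: print([(round(d["p"],2),d["box"]) for d in cut_out(n,c)][:2])
w=cv2.imread("pics/w_2.png"); cv2.imwrite("pics/w2z.png",cv2.resize(w[110:310,200:440],(720,600),interpolation=cv2.INTER_CUBIC))
E
```

```text
{'t': np.float64(6.05), 'eef_pos': array([578.963, -75.384, 222.583]), 'tcp_rot': array([-3.141e+00,  2.000e-03,  3.139e+00]), 'ft_force': array([ 0.248, -0.592, -1.382]), 'joints': array([-0.243,  0.45 ,  1.684, -0.   ,  1.006, -1.811])}
pin_grip 0.9 [478.1, 228.6, 514.3, 257.3]
pin_grip 0.89 [585.5, 153.1, 601.8, 212.9]
pin_grip 0.74 [614.8, 154.7, 640.0, 172.9]
float_plate 0.96 [280.9, 135.6, 368.9, 228.8]
riser 0.63 [293.1, 50.1, 321.6, 66.4]
riser 0.6 [282.7, 133.3, 373.4, 229.7]
riser 0.33 [284.3, 135.0, 369.7, 229.6]
pin_stand 0.94 [528.3, 185.8, 594.0, 258.1]
(np.float64(598.4342808239534), np.float64(245.39537318352149)) (np.float64(576.5666223505328), np.float64(232.42335064081834))
[(0.7, [379.1, 161.2, 409.8, 213.3])]
[(0.62, [138.1, 199.2, 184.9, 213.4]), (0.6, [276.1, 142.5, 311.4, 158.3])]
[(0.84, [269.4, 141.7, 310.2, 162.0])]
[(0.76, [308.6, 289.1, 354.7, 310.5]), (0.74, [357.2, 311.9, 380.7, 368.6])]
```

View pics/w2z.png

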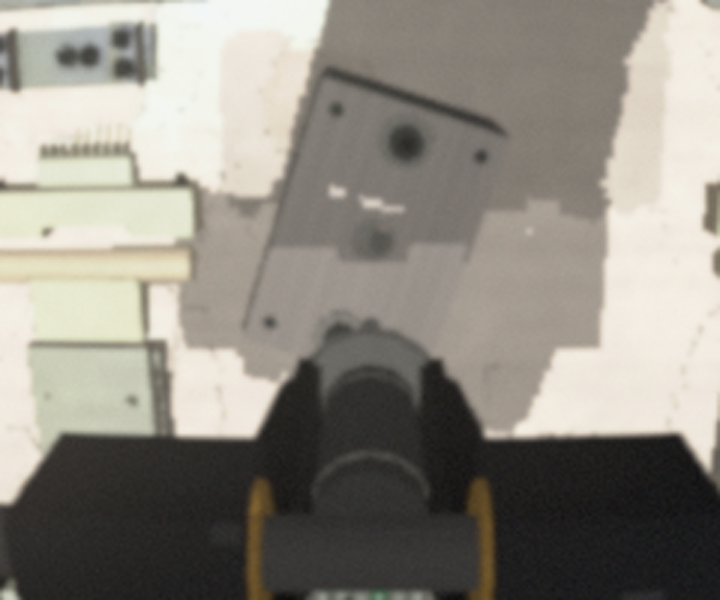

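The held pin's tip shows at crop (370,325), the plate hole at (373,241) and one screw at (405,143).

```bash
python3 - <<'E'
from h import *
import pickle
p=pickle.load(open("w.pkl","rb")); f=lambda u,v,z:np.round(at(p,200+u/3,110+v/3,z,True)[:2],1)
print("hole",f(373,241,53),"screw",f(405,143,61),"tip",f(370,326,137))
s=p["img"]; z=cv2.resize(s[180:230,300:350],(600,600),interpolation=cv2.INTER_CUBIC)
z=cv2.normalize(z,None,0,255,cv2.NORM_MINMAX); cv2.imwrite("pics/w2h.png",z)
E
```

```text
hole [579.7 -73.3] screw [544.2 -62.6] tip [581.4 -74.3]
```

View pics/w2h.png

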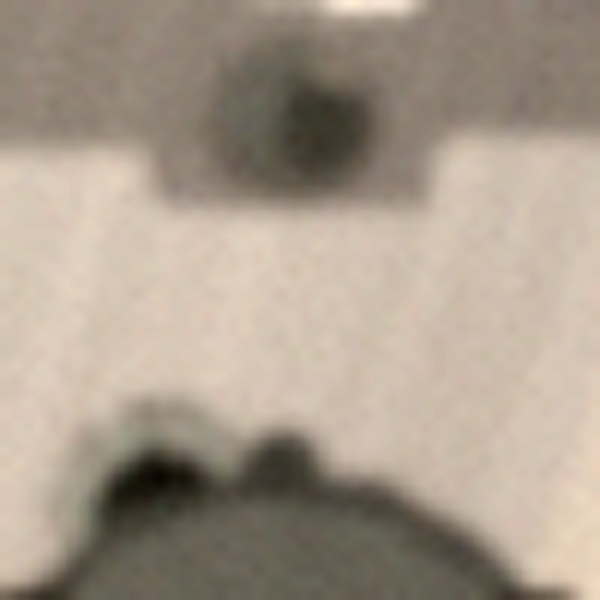

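```bash
python3 - <<'E'
from h import *
import pickle
p=pickle.load(open("w.pkl","rb"))
Z=lambda X:np.round((np.array(proj(p,X,True))-[300,180])*12,0)
c=at(p,300+292/12,180+124/12,53,True); print(c)
g=cv2.resize(p["img"][180:230,300:350],(600,600),interpolation=cv2.INTER_CUBIC)
g=cv2.cvtColor(g,cv2.COLOR_BGR2GRAY); print("centre at 45:",Z([c[0],c[1],45]),"+Y",Z([c[0],c[1]+7,53])-Z(c),"+X",Z([c[0]+7,c[1],53])-Z(c))
# best-fit offset: lens model vs image
yy,xx=np.mgrid[0:600,0:600]
def disk(z,dx,dy,r):
    t=np.linspace(0,6.283,40); P=np.array([Z([c[0]+dx+r*np.cos(a),c[1]+dy+r*np.sin(a),z]) for a in t]).astype(np.int32)
    m=np.zeros((600,600),np.uint8); cv2.fillPoly(m,[P],1); return m>0
up=disk(53,0,0,7); gi=cv2.GaussianBlur(g,(0,0),6).astype(float); best=[]
for r in (6,7,8,9):
  for a in np.arange(0,360,15):
    o=(r*np.cos(np.radians(a)),r*np.sin(np.radians(a))); l=disk(45,*o,7)&up
    rest=up&~l
    v=gi[up].var()*up.sum()-(gi[l].var()*l.sum()+gi[rest].var()*rest.sum()) if l.sum()>500 else 0
    best.append((v*(np.sign(gi[rest].mean()-gi[l].mean()) if l.sum()>500 else 0),r,a))
print([tuple(map(float,np.round(b,0))) for b in sorted(best)[::-1][:8]])
E
```

```text
[579.71215726 -73.25342843  53.        ]
centre at 45: [292. 102.] +Y [80.  0.] +X [ 0. 78.]
[(563686.0, 7.0, 45.0), (548723.0, 7.0, 60.0), (537930.0, 6.0, 60.0), (536042.0, 6.0, 45.0), (503636.0, 8.0, 45.0), (500320.0, 6.0, 30.0), (488480.0, 6.0, 75.0), (485835.0, 8.0, 60.0)]
```

{"method": "jog_arm", "body": {
  "motion": [
    [[-1.5,3,25],0],
    [[-1.5,3,50],0],
    [[-1.5,3,68],0],
    [[-1.5,3,77],0],
    [[-1.5,3,77],0]
  ]
}}

```text
t: 7.1
eef_pos: [582.1, -70.1, 143.8]
tcp_rot: [3.141, -0.002, 3.141]
ft_force: [-0.8, -0.0, -1.4]
opening: 0.204
grip_force: 30.0
```

{"method": "jog_arm", "body": {
  "motion": [
    [[0,0,0],0],
    [[0,0,0],0],
    [[0,0,2],0],
    [[0,0,4],0],
    [[0,0,4],0]
  ]
}}

```text
t: 7.6
eef_pos: [582.2, -70.4, 140.5]
tcp_rot: [3.142, -0.0, 3.141]
ft_force: [-1.1, -0.7, -1.0]
opening: 0.206
grip_force: 30.0
```

```bash
python3 b.py 3; python3 - <<'E'
from h import *
w=cv2.imread("pics/w_3.png"); cv2.imwrite("pics/w3z.png",cv2.resize(w[160:250,280:380],(660,594),interpolation=cv2.INTER_CUBIC))
E
```

```text
{'t': np.float64(7.6), 'eef_pos': array([582.177, -70.37 , 140.546]), 'tcp_rot': array([ 3.142, -0.   ,  3.141]), 'ft_force': array([-1.094, -0.721, -0.983]), 'joints': array([-0.233,  0.553,  1.757,  0.   ,  0.832, -1.803])}
pin_grip 0.9 [301.6, 215.0, 344.6, 283.4]
pin_grip 0.59 [619.6, 160.0, 638.6, 227.5]
float_plate 0.72 [263.2, 141.2, 381.0, 254.2]
riser 0.78 [264.5, 135.5, 377.6, 254.4]
pin_stand 0.63 [559.6, 201.6, 632.3, 281.6]
(np.float64(639.9946734116744), np.float64(271.0337794324107)) (np.float64(613.7288755417776), np.float64(254.30852067623016))
```

View pics/w3z.png

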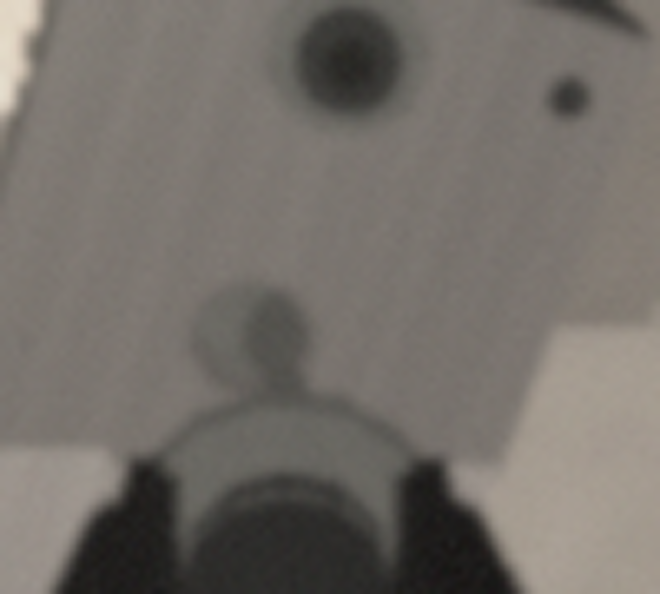

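The plate hole is at zoom (250,337). The dark lens, seen to its right, points to the lower hole, and the pin shaft sits at about x = 285. I'll check the tip against the hole.

```bash
python3 - <<'E'
from h import *
import pickle
p=pickle.load(open("w.pkl","rb"))
Z=lambda X:np.round((np.array(proj(p,X,True))-[280,160])*6.6,0)
print("hole",at(p,280+250/6.6,160+337/6.6,53,True))
e=[582.2,-70.4]
for z in (55,63,86,101): print(z,Z([*e,z]))
print("screw",at(p,280+348/6.6,160+62/6.6,61,True), "exp hole px",Z([579.7,-73.3,53]),"exp low",Z([584.2,-67.9,45]))
E
```

```text
hole [578.85024027 -73.51967409  53.        ]
55 [276. 369.]
63 [276. 391.]
86 [275. 465.]
101 [274. 521.]
screw [544.19676843 -62.33491281  61.        ] exp hole px [252. 344.] exp low [297. 358.]
```

{"method": "jog_arm", "body": {
  "motion": [
    [[1,-1.5,0],0],
    [[1,-1.5,0],0],
    [[1,-1.5,1],0],
    [[1,-1.5,2],0],
    [[1,-1.5,3],0]
  ]
}}

```text
t: 8.35
eef_pos: [581.2, -71.8, 137.5]
tcp_rot: [3.141, -0.0, 3.141]
ft_force: [-0.2, 0.4, -0.5]
opening: 0.202
grip_force: 30.0
```

{"method": "jog_arm", "body": {
  "motion": [
    [[0,0,1],0],
    [[0,0,2],0],
    [[0,0,2.5],0],
    [[0,0,3],0],
    [[0,0,3],0]
  ]
}}

```text
t: 8.85
eef_pos: [581.3, -71.9, 134.6]
tcp_rot: [3.141, -0.0, 3.141]
ft_force: [0.6, 0.9, -1.7]
opening: 0.205
grip_force: 30.0
```

{"method": "jog_arm", "body": {
  "motion": [
    [[-1,1,0],0],
    [[-1.8,2,0],0],
    [[-2.5,2.7,0],0],
    [[-2.5,2.7,0.5],0],
    [[-2.5,2.7,1],0]
  ]
}}

```text
t: 9.35
eef_pos: [583.8, -69.2, 133.7]
tcp_rot: [3.142, 0.0, 3.141]
ft_force: [-1.7, -0.7, 0.4]
opening: 0.204
grip_force: 30.0
```

{"method": "jog_arm", "body": {
  "motion": [
    [[0,0,0.5],0],
    [[0,0,1],0],
    [[0,0,1.5],0],
    [[0,0,2],0],
    [[0,0,2],0]
  ]
}}

```text
t: 9.85
eef_pos: [583.7, -69.2, 131.5]
tcp_rot: [3.142, -0.0, 3.141]
ft_force: [-2.7, -1.5, -0.1]
opening: 0.205
grip_force: 30.0
```

Tip is at about 46 mm and the plate is being pushed slightly. I'll continue below 45 in small steps.

{"method": "jog_arm", "body": {
  "motion": [
    [[0,0,0.5],0],
    [[0,0,1],0],
    [[0,0,1.5],0],
    [[0,0,1.5],0],
    [[0,0,1.5],0]
  ]
}}

```text
t: 10.35
eef_pos: [583.7, -69.2, 130.0]
tcp_rot: [3.141, -0.0, 3.141]
ft_force: [-2.0, -1.5, -1.4]
opening: 0.206
grip_force: 30.0
```

{"method": "jog_arm", "body": {
  "motion": [
    [[0,0,0.5],0],
    [[0,0,1],0],
    [[0,0,1],0]
  ]
}}

```text
t: 10.65
eef_pos: [583.8, -69.1, 129.1]
tcp_rot: [3.141, -0.0, 3.141]
ft_force: [-2.1, -1.3, -0.3]
opening: 0.206
grip_force: 30.0
```

{"method": "jog_arm", "body": {
  "motion": [
    [[0,0,1],0],
    [[0,0,2],0],
    [[0,0,3],0],
    [[0,0,4],0],
    [[0,0,4],0]
  ]
}}

```text
t: 11.15
eef_pos: [583.7, -69.2, 124.9]
tcp_rot: [3.141, -0.0, 3.141]
ft_force: [-1.3, -1.6, -1.6]
opening: 0.206
grip_force: 30.0
```

{"method": "jog_arm", "body": {
  "motion": [
    [[0,0,1],0],
    [[0,0,2],0],
    [[0,0,3],0],
    [[0,0,4],0],
    [[0,0,4],0]
  ]
}}

```text
t: 11.65
eef_pos: [583.7, -69.2, 120.9]
tcp_rot: [3.141, -0.0, 3.141]
ft_force: [-1.8, -1.6, -1.0]
opening: 0.203
grip_force: 30.0
```

{"method": "jog_arm", "body": {
  "motion": [
    [[0,0,1],0],
    [[0,0,2],0],
    [[0,0,3],0],
    [[0,0,4],0],
    [[0,0,4],0]
  ]
}}

```text
t: 12.15
eef_pos: [583.7, -69.1, 116.9]
tcp_rot: [3.141, -0.0, 3.141]
ft_force: [-2.2, -1.3, -1.2]
opening: 0.205
grip_force: 30.0
```

{"method": "jog_arm", "body": {
  "motion": [
    [[0,0,1],0],
    [[0,0,2],0],
    [[0,0,3],0],
    [[0,0,3],0]
  ]
}}

```text
t: 12.55
eef_pos: [583.6, -69.1, 113.9]
tcp_rot: [3.141, -0.0, 3.141]
ft_force: [-2.5, -0.5, -0.3]
opening: 0.204
grip_force: 30.0
```

{"method": "jog_arm", "body": {
  "motion": [
    [[0,0,1],0],
    [[0,0,2],0],
    [[0,0,3],0],
    [[0,0,3],0]
  ]
}}

```text
t: 12.95
eef_pos: [583.5, -69.1, 110.9]
tcp_rot: [3.141, -0.001, 3.141]
ft_force: [-5.4, -1.0, 0.1]
opening: 0.206
grip_force: 30.0
```

{"method": "jog_arm", "body": {
  "motion": [
    [[0,0,0.7],0],
    [[0,0,1.4],0],
    [[0,0,2],0],
    [[0,0,2],0]
  ]
}}

```text
t: 13.35
eef_pos: [583.4, -69.0, 109.0]
tcp_rot: [3.141, -0.001, 3.141]
ft_force: [-6.4, -0.2, 1.4]
opening: 0.203
grip_force: 30.0
```

{"method": "jog_arm", "body": {
  "motion": [
    [[0,0,0.7],0],
    [[0,0,1.4],0],
    [[0,0,2],0],
    [[0,0,2],0]
  ]
}}

```text
t: 13.75
eef_pos: [583.2, -69.0, 107.0]
tcp_rot: [3.141, -0.001, 3.141]
ft_force: [-5.4, -0.3, 2.2]
opening: 0.206
grip_force: 30.0
```

{"method": "jog_arm", "body": {
  "motion": [
    [[0.4,0,0],0],
    [[0.8,0,0],0],
    [[0.8,0,0.7],0],
    [[0.8,0,1.4],0],
    [[0.8,0,1.4],0]
  ]
}}

```text
t: 14.25
eef_pos: [582.8, -69.1, 105.6]
tcp_rot: [3.141, -0.0, 3.141]
ft_force: [-5.4, 0.0, 0.7]
opening: 0.204
grip_force: 30.0
```

{"method": "jog_arm", "body": {
  "motion": [
    [[0,0,0.7],0],
    [[0,0,1.4],0],
    [[0,0,2],0],
    [[0,0,2],0]
  ]
}}

```text
t: 14.65
eef_pos: [582.7, -69.0, 103.6]
tcp_rot: [3.141, -0.001, 3.141]
ft_force: [-5.1, 0.7, 1.2]
opening: 0.202
grip_force: 30.0
```

{"method": "jog_arm", "body": {
  "motion": [
    [[0.4,0,0],0],
    [[0.7,0,0],0],
    [[0.7,0,0.7],0],
    [[0.7,0,1.4],0],
    [[0.7,0,1.4],0]
  ]
}}

```text
t: 15.15
eef_pos: [582.2, -69.1, 102.2]
tcp_rot: [3.141, -0.0, 3.141]
ft_force: [-4.3, 1.6, -0.0]
opening: 0.2
grip_force: 30.0
```

{"method": "jog_arm", "body": {
  "motion": [
    [[0.3,0,0.7],0],
    [[0.3,0,1.4],0],
    [[0.3,0,2],0],
    [[0.3,0,2],0]
  ]
}}

```text
t: 15.55
eef_pos: [581.9, -69.1, 100.2]
tcp_rot: [3.141, -0.0, 3.141]
ft_force: [-3.4, 2.9, 1.0]
opening: 0.208
grip_force: 30.0
```

{"method": "jog_arm", "body": {
  "motion": [
    [[0.4,0.3,0.5],0],
    [[0.4,0.3,1],0],
    [[0.4,0.3,1.5],0],
    [[0.4,0.3,2],0],
    [[0.4,0.3,2],0]
  ]
}}

```text
t: 16.05
eef_pos: [581.6, -68.9, 98.2]
tcp_rot: [3.142, -0.0, 3.141]
ft_force: [-2.8, 1.0, -0.5]
opening: 0.208
grip_force: 30.0
```

{"method": "jog_arm", "body": {
  "motion": [
    [[0.3,0.3,0.5],0],
    [[0.3,0.3,1],0],
    [[0.3,0.3,1.5],0],
    [[0.3,0.3,2],0],
    [[0.3,0.3,2],0]
  ]
}}

```text
t: 16.55
eef_pos: [581.4, -68.6, 96.3]
tcp_rot: [-3.142, 0.0, 3.141]
ft_force: [-2.0, -0.1, -1.1]
opening: 0.206
grip_force: 30.0
```

Free shank now; 3.5 mm to go.

{"method": "jog_arm", "body": {
  "motion": [
    [[0,0,0.5],0],
    [[0,0,1],0],
    [[0,0,1.5],0],
    [[0,0,2],0],
    [[0,0,2],0]
  ]
}}

```text
t: 17.05
eef_pos: [581.3, -68.6, 94.3]
tcp_rot: [3.142, 0.0, 3.141]
ft_force: [-1.8, -1.3, -0.8]
opening: 0.208
grip_force: 30.0
```

{"method": "jog_arm", "body": {
  "motion": [
    [[0,0,0.4],0],
    [[0,0,0.8],0],
    [[0,0,1.1],0],
    [[0,0,1.1],0]
  ]
}}

```text
t: 17.45
eef_pos: [581.3, -68.6, 93.2]
tcp_rot: [3.142, 0.0, 3.141]
ft_force: [-2.4, -0.9, -0.1]
opening: 0.208
grip_force: 30.0
```

{"method": "jog_arm", "body": {
  "motion": [
    [[0,0,0.3],0],
    [[0,0,0.6],0],
    [[0,0,0.6],0]
  ]
}}

```text
t: 17.75
eef_pos: [581.3, -68.6, 92.7]
tcp_rot: [3.142, 0.0, 3.141]
ft_force: [-2.8, -1.1, 1.8]
opening: 0.206
grip_force: 30.0
```

{"method": "jog_arm", "body": {
  "motion": [
    [[0,0,0.2],0],
    [[0,0,0.4],0],
    [[0,0,0.4],0]
  ]
}}

```text
t: 18.05
eef_pos: [581.3, -68.6, 92.7]
tcp_rot: [-3.142, 0.0, 3.141]
ft_force: [-3.8, -1.0, 6.5]
opening: 0.205
grip_force: 30.0
```

Collar seated at the predicted height. Release.

{"method": "jog_arm", "body": {
  "motion": [
    [[0,0,-0.4],0],
    [[0,0,-0.4],0],
    [[0,0,-0.4],0],
    [[0,0,-0.4],0],
    [[0,0,-0.4],0]
  ],
  "grip": 0.5
}}

```text
t: 18.55
eef_pos: [581.3, -68.5, 92.5]
tcp_rot: [3.141, 0.0, 3.141]
ft_force: [-0.9, -0.3, -0.6]
opening: 0.495
grip_force: 0.0
```

{"method": "jog_arm", "body": {
  "motion": [
    [[0,0,0],0],
    [[0,0,0],0],
    [[0,0,-5],0],
    [[0,0,-15],0],
    [[0,0,-25],0]
  ]
}}

```text
t: 19.05
eef_pos: [581.4, -68.6, 118.6]
tcp_rot: [3.142, 0.0, 3.141]
ft_force: [0.1, 0.3, 0.5]
opening: 0.5
grip_force: 0.0
```

{"method": "jog_arm", "body": {
  "motion": [
    [[0,0,-20],0],
    [[0,0,-50],0],
    [[0,0,-80],0],
    [[0,0,-110],0],
    [[0,0,-110],0]
  ]
}}

```text
t: 19.55
eef_pos: [582.5, -68.8, 232.5]
tcp_rot: [-3.14, 0.007, 3.141]
ft_force: [0.6, -0.2, -0.5]
opening: 0.502
grip_force: 0.0
```

```bash
python3 b.py 4; python3 - <<'E'
from h import *
w=cv2.imread("pics/w_4.png"); q=read_camera("scene")["img"]
a=cv2.resize(w[110:260,250:400],(400,400)); b=cv2.resize(q[100:200,240:340],(400,400),interpolation=cv2.INTER_CUBIC)
cv2.imwrite("pics/fin.png",np.hstack([a,b]))
E
```

```text
{'t': np.float64(19.55), 'eef_pos': array([582.506, -68.799, 232.512]), 'tcp_rot': array([-3.14 ,  0.007,  3.141]), 'ft_force': array([ 0.571, -0.189, -0.488]), 'joints': array([-0.23 ,  0.441,  1.669,  0.   ,  1.024, -1.8  ])}
pin_grip 0.83 [609.3, 150.9, 639.4, 169.8]
pin_grip 0.78 [577.4, 149.7, 595.6, 205.9]
pin_grip 0.75 [308.9, 172.1, 338.6, 210.6]
float_plate 0.83 [283.0, 136.9, 368.6, 233.8]
riser 0.9 [277.7, 132.0, 365.9, 237.4]
pin_stand 0.88 [522.4, 182.8, 587.9, 252.5]
(np.float64(591.5730479933686), np.float64(240.33757717614284)) (np.float64(570.1009480343807), np.float64(227.62975852217022))
```

View pics/fin.png

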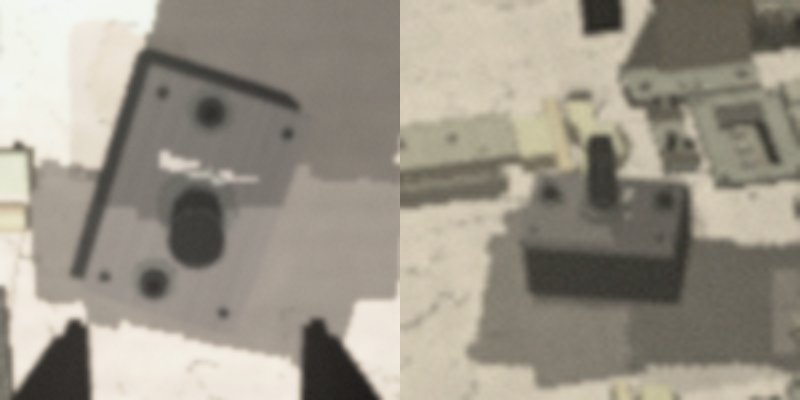

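The pin stands upright with its collar flat on the plate, in line between the screws at crop (210,110) and (153,283). The gripper is clear.

```bash
python3 -c "
from cell import job_done; print(job_done())"
```

```text
the job is handed in; nothing more can be done
None
```

The pin went through the plate and the block under it until its collar seated on the plate. It was released standing upright with the gripper clear, and I handed the job in at about 20 s with no verdict returned; the highest force I read was 6.5 N.

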